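Sort leftover joinery pieces into their trays

ROBOT

A 6-joint arm with a two-finger parallel gripper is mounted at the origin on the work surface. World frame = base frame: x ahead of the robot, y to its left, z up, the work surface at z = 0. Lengths are in mm, angles in rad, forces in N, time in s.
With the tool pointing down it reaches from about 300 to 875 mm from the base axis. Payload 6.4 kg.
Tool frame: the origin (TCP) lies on the centre line of the jaws, within the pads' length; the fingertips stand 11 mm ahead of it and the grasp point (between the pads) lies 8 mm behind it; z points along the fingers, y is the line along which they close (so a half turn about z gives the same grasp; the last joint's range is limited). The gripper opens to 88 mm and grips with 3 to 60 N. Pads are 18 mm wide; open, the fingers measure 123 mm over their backs; the gripper's body (75 mm by 187 mm) begins 45 mm behind the grasp point.
Start: joints at [0.996, 0.181, 1.607, -0, 1.354, -0.206], TCP at [207.275, 536.357, 249.714] pointing down, gripper open.
Joint ranges: [-2.99, 2.99], [-0.89, 2.07], [0.3, 2.58], [-1.14, 4.28], [0, 2.63], [-3.12, 3.12]. Speed limits (rad/s): [2.57, 2.57, 3.01, 3.14, 3.14, 3.14].

INTERFACE

Orientations are given as a rotation vector (axis times angle).
In Python, from cell import manip, capture, nets gives the robot as it stands.
- The arm moves only by the shell command python3 -m inch 'ROWS' [FORCE]. ROWS is a JSON object of lists of equal length, an entry for each row: "slide": the shift along the tool's x, y, z in units of 150 mm (1.0 is 150 mm), a list of three; "dr": the turn, a rotation vector about the tool's x, y, z in units of 180 degrees (1.0 is 180 degrees), a list of three; "claw": the opening, from 0 (shut) to 1 (fully open). In form: {"slide": [[tx, ty, tz], ...], "dr": [[wx, wy, wz], ...], "claw": [claw, ...]}. A call has 1 to 20 rows; each row is the pose to reach, as a shift and turn from the pose commanded when the call began, along the tool's axes at that moment, turning the shorter way round; what a row does not reach only later rows make up. A row lasts 1/10 s, in which the tool goes at most 50 mm and 8.59 degrees, less where a joint would pass 70% of its speed; a pose out of reach is approached as far as the arm can. A call with a number of a shift or a turn outside -1 to 1 is refused whole. A call with a gripper value outside its range is refused whole. The fingers move at their own pace and stop on an object; FORCE is the grip in N (left out, the last holds). Time passes only in rows, so rows that repeat a pose let the fingers close. It gives the time, the measured TCP pose, the force, the opening and the grip force at its end, in the units of the state.
- manip.state(): the state, without advancing time (a new reading comes with each control period).
- capture(name): name is "scene" or "top" or "wrist"; returns a dict with "img" (400x640x3 uint8, red, green, blue), "intrinsics" (3x3 intrinsics, pixels), "rvec" (rotation vector, rad) and "tvec" (3), from world to camera coordinates, as OpenCV has them. Camera axes: x right, y down, z forward; pixel columns grow to the right and rows downward; lengths in mm; the calibration is good to about 2 mm. A picture is of the moment at which its call begins. There is no depth.
- manip.hand_in(): hands the job in; it is judged then, once.
Trained networks look in a picture, given as the dict that the camera call returned (one of the last four; its "shot" number tells which), for a name from the list of things; names that differ only in an ending like _2 or _b are one class to them, and where a whole thing is asked for, a point or a joint stands for the part that bears it (a point fixed in the world has none). Each returns a list of dicts, best first, with "p" (0 to 1); they miss things now and then, are a little off and sometimes report something else, mostly with a low value. They report only what shows in the picture. A call takes as long as a camera call.
- nets.spot_in(picture, query): "position" ([x, y, z] in mm, in world coordinates, good to about 4 mm: the middle of the surface that is visible of it).
The state is a dict: "t": time; "joint_positions": joint angles; "qvel": joint speeds; "joint_torque": joint torques, N m; "ee_pos": TCP position; "eef_rot": TCP orientation; "ft_force": force on the tool from outside, world axes, zero at the start; "torque": the same for the moment, N m; "grip_width": finger opening in mm; "grasp_force": force on a finger pad.
Only numpy, scipy, OpenCV 4.12 (cv2) and the standard library are available. Lean on these libraries where they do the work, as an engineer would, in place of code of your own. Each camera call takes 0.05 s, during which the arm holds its last target. There are 200 camera calls.

TASK

Clear the mixed joinery pieces off the bench: put both bow-tie keys, both round plugs and the loose tenon each into the grey tray that carries a sample of its kind on its ledge. Every piece must end up lying flat on its tray's floor, not leaning on a wall or on another piece, the same side up as now, let go and at rest. Leave the glue bottle and the utility knife where they are.

Things in the scene. Friction and masses are not known exactly. Their poses are not given: they have to be found in the camera images.
- bowtie_a: Plywood bow-tie (butterfly) key: flat, 67 mm long (its x), 18 mm thick, 37 mm wide at both ends, pinched to a 21 mm waist in the middle (y runs across the waist; 22 mm wide pads close on it to about 27 mm). About 35 g. Origin: centre of its underside, z up. Starts loose, flat on the bench, any yaw.
- bowtie_b: Plywood bow-tie (butterfly) key: flat, 67 mm long (its x), 18 mm thick, 37 mm wide at both ends, pinched to a 21 mm waist in the middle (y runs across the waist; 22 mm wide pads close on it to about 27 mm). About 35 g. Origin: centre of its underside, z up. Starts loose, flat on the bench, any yaw. The two bow-tie keys are alike.
- plug_a: Round plug of pale wood, a short plain disc 40 mm across and 20 mm high with a 3 mm bevel round its top edge. About 30 g. Origin: centre of its underside, z up. Starts loose, lying flat, bevel up, on the bench.
- plug_b: Round plug of pale wood, a short plain disc 40 mm across and 20 mm high with a 3 mm bevel round its top edge. About 30 g. Origin: centre of its underside, z up. Starts loose, lying flat, bevel up, on the bench. The two plugs are alike.
- tenon: Loose tenon of pale wood, a plain straight bar 80 mm long (its x axis), 26 mm wide (its y axis) and 16 mm thick, edges slightly rounded. About 35 g. Origin: centre of its underside, z up. Starts lying loose and flat on the bench, at any yaw.
- tray_bowtie: Tray for bow-tie keys: open grey plastic tray fixed to the bench, outside 130 (its x) x 170 (its y) x 35 mm high, walls and floor 5 mm thick. A 55 mm deep ledge at rim height on its far (+x) side carries a glued-on sample of its kind, 6 mm thick, top 41 mm above the bench. Origin: centre of the tray's underside (ledge not counted), z up; yaw within 0.3 rad. Trays swap places.
- tray_plug: Tray for round plugs: open grey plastic tray fixed to the bench, outside 130 (its x) x 170 (its y) x 35 mm high, walls and floor 5 mm thick. A 55 mm deep ledge at rim height on its far (+x) side carries a glued-on sample of its kind, 6 mm thick, top 41 mm above the bench. Origin: centre of the tray's underside (ledge not counted), z up; yaw within 0.3 rad. Trays swap places.
- tray_tenon: Tray for loose tenons: open grey plastic tray fixed to the bench, outside 130 (its x) x 170 (its y) x 35 mm high, walls and floor 5 mm thick. A 55 mm deep ledge at rim height on its far (+x) side carries a glued-on sample of its kind, 6 mm thick, top 41 mm above the bench. Origin: centre of the tray's underside (ledge not counted), z up; yaw within 0.3 rad. Trays swap places.
- glue_bottle: Bystander: white glue bottle with an orange cap, 60 mm across, 140 mm tall, standing at the right (-y) end of the work. Origin: centre of its underside. Not to be disturbed.
- knife: Bystander: grey utility knife lying flat at the left (+y) end of the work, body 150 mm long (its x axis), 28 mm wide, about 20 mm high, with an 18 mm blade stub at its +x end. Origin: centre of its underside. Not to be disturbed.

How it is judged:
By the outcome, as a careful person would: the job done as asked, in the order asked, and still so for the second after the job is handed in, with the robot touching nothing.
It also fails if it takes over 112 s, if anything falls off the work surface, if the arm or the gripper's body presses on something with over 40 N, if the wrist force passes 120 N, or if a joint passes its speed limit or range.

## Working session

There is one attempt and no reset: what is moved stays moved. The work goes in short steps, Python scripts to look and compute and a shell command to move; the robot and the scene stay as the last step left them, time stands still between calls to the robot, and variables do not carry over. Pictures are saved under pics/ and viewed, at most 14 in all, crops included, and the job is handed in when it is done.

```bash
mkdir -p pics; ls; cat > h.py <<'E'
import numpy as np, cv2
from cell import manip, capture, nets
def save(p,n): cv2.imwrite('pics/'+n, p['img'][:,:,::-1])
def ray(p,u,v):
    R=cv2.Rodrigues(np.array(p['rvec'],float))[0]; t=np.array(p['tvec'],float).ravel()
    d=R.T@np.linalg.solve(np.array(p['intrinsics']),[u,v,1.]); return -R.T@t,d
def pix(p,u,v,z):
    c,d=ray(p,u,v); return c+d*(z-c[2])/d[2]
def tri(obs):
    A=np.zeros((3,3));b=np.zeros(3)
    for p,u,v in obs:
        c,d=ray(p,u,v); d/=np.linalg.norm(d); M=np.eye(3)-np.outer(d,d);A+=M;b+=M@c
    return np.linalg.solve(A,b)
def proj(p,X): return cv2.projectPoints(np.array(X,float).reshape(-1,1,3),np.array(p['rvec'],float),np.array(p['tvec'],float),np.array(p['intrinsics'],float),None)[0].reshape(-1,2)
E
python3 - <<'E'
from h import *
np.set_printoptions(precision=1,suppress=True)
s=manip.state();print(s['t'],s['ee_pos'],s['eef_rot'],s['grip_width'])
for c in ('scene','top'):
    p=capture(c);save(p,c+'0.png')
    for q in ['bowtie_a','plug_a','tenon','tray_bowtie','tray_plug','tray_tenon','glue_bottle','knife']:
        for r in nets.spot_in(p,q)[:5]:
            P=np.array(r['position']);print(c,q,round(r['p'],2),P,proj(p,P)[0])
print(manip.state()['t'])
E
```

```text
pics
0.0 [207.  535.9 248.8] [-0.6 -3.1  0. ] 88.00804681469431
scene bowtie_a 0.65 [447.2 -10.9   9.1] [291.7 209.3]
scene bowtie_a 0.47 [420.5 260.1  15. ] [336.3 167.1]
scene plug_a 0.7 [ 445.4 -147.7   15.5] [261.1 230.2]
scene plug_a 0.54 [ 440.1 -272.5   18.6] [228.9 251.6]
scene plug_a 0.3 [634.5   0.9  11. ] [340.2 234.2]
scene tenon 0.67 [452.3 121.   17.3] [318.8 188.6]
scene tenon 0.21 [ 635.6 -264.1    8.8] [281. 288.]
scene tray_bowtie 0.81 [ 640.  -264.5    9.3] [282.1 288.8]
scene tray_plug 0.79 [634.6   2.   14.6] [340.5 233.2]
scene tray_tenon 0.9 [607.1 281.7  11.7] [383.  186.6]
scene glue_bottle 0.56 [ 617.2 -462.3   91.1] [215.7 313.9]
scene knife 0.85 [612.2 475.9  18.3] [413. 161.]
top bowtie_a 0.79 [409.3 264.7  18.1] [219.2 262.5]
top bowtie_a 0.68 [449.   -7.6  19.6] [320.2 238.9]
top plug_a 0.73 [ 434.1 -266.9   21.3] [417.  236.2]
top plug_a 0.53 [ 430.9 -140.4   19.2] [370.2 241.5]
top tenon 0.59 [442.4 120.8  14.1] [272.9 245.7]
top tray_bowtie 0.63 [ 638.2 -264.2    3.1] [403.9 166.4]
top tray_plug 0.63 [640.9   9.7   8.8] [308.3 172.7]
top tray_tenon 0.97 [613.6 283.5   2.8] [212.1 190.4]
top glue_bottle 0.79 [ 595.4 -440.7   87.9] [480.7 166. ]
top knife 0.56 [600.7 476.8  20.1] [140.1 199. ]
0.9
```

View top.

```bash
python3 - <<'E'
import cv2
a=cv2.imread('pics/top0.png')[100:300,100:520]
cv2.imwrite('pics/top0c.png',cv2.resize(a,(798,380),interpolation=cv2.INTER_CUBIC))
E
```

```text
(no output)
```

View pics/top0c.png

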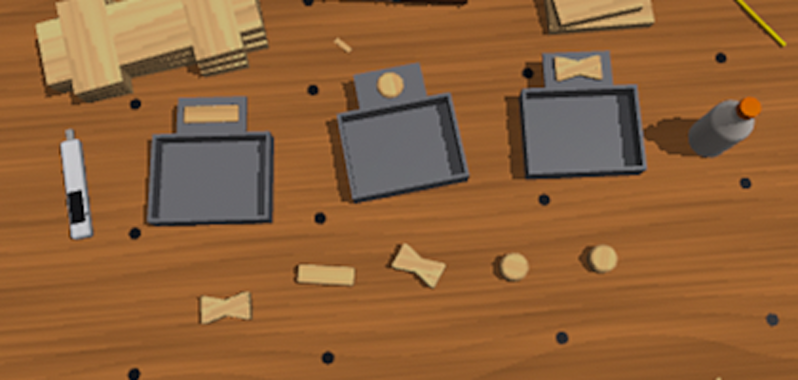

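View pics/scene0.png

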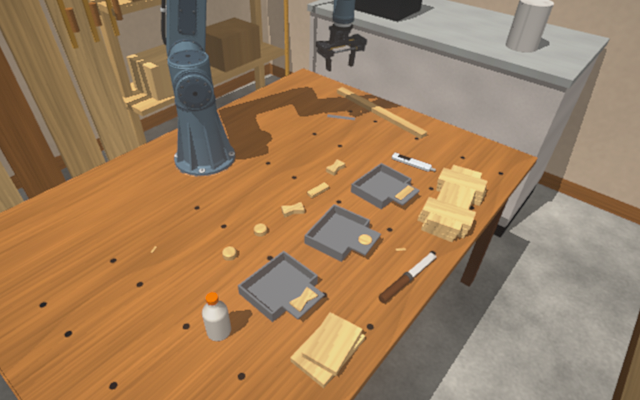

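```bash
cat >> h.py <<'E'
def blobs(p,kind='wood',amin=60,amax=4000):
    hsv=cv2.cvtColor(p['img'],cv2.COLOR_RGB2HSV)
    m=(((hsv[...,1]<150)&(hsv[...,2]>150)&(hsv[...,1]>50)) if kind=='wood' else ((hsv[...,1]<70)&(hsv[...,2]<140))).astype(np.uint8)
    m=cv2.morphologyEx(m,cv2.MORPH_OPEN,np.ones((2,2),np.uint8))
    cs=cv2.findContours(m,cv2.RETR_EXTERNAL,cv2.CHAIN_APPROX_NONE)[0]
    return [c for c in cs if amin<cv2.contourArea(c)<amax]
E
python3 - <<'E'
from h import *
np.set_printoptions(precision=3,suppress=True)
T=capture('top');S=capture('scene')
g=[[415,262],[442,121],[449,-8],[432,-140],[434,-268]]
def near(p,xy,z):
    u=proj(p,[*xy,z])[0]; b=[c for c in blobs(p,amin=25)]
    d=[np.hypot(*(c.reshape(-1,2).mean(0)-u)) for c in b]
    i=int(np.argmin(d)); return b[i],d[i]
for xy in g:
    o=[]
    for p in (T,S):
        c,d=near(p,xy,18); m=cv2.moments(c); o.append((p,m['m10']/m['m00'],m['m01']/m['m00']))
        print(d,m['m00'],end=' ')
        if p is T:
            W=np.array([pix(p,u,v,17)[:2] for u,v in c.reshape(-1,2)],np.float32); r=cv2.minAreaRect(W)
    X=tri(o);print('tri',X,'top@18',pix(T,o[0][1],o[0][2],18)[:2],'rect',r)
for c in blobs(T,'grey',1500,9000):
    W=np.array([pix(T,u,v,35)[:2] for u,v in c.reshape(-1,2)],np.float32);print('grey',cv2.contourArea(c),cv2.minAreaRect(W))
print(T['tvec'],manip.state()['t'])
E
```

```text
2.2728148488470894 264.5 2.0972989751722224 143.5 tri [411.28 268.77   4.04] top@18 [409.478 264.598] rect ((410.6477966308594, 264.521728515625), (37.10791778564453, 66.41059875488281), 0.5498591661453247)
0.6812095673804617 242.0 3.461904765738686 136.5 tri [446.074 123.592   4.927] top@18 [443.924 121.612] rect ((444.0429382324219, 121.63764953613281), (79.03763580322266, 24.971708297729492), 81.98838806152344)
1.3306627065221739 262.5 3.0366726428465745 198.0 tri [449.329  -8.514   7.033] top@18 [445.857 -10.356] rect ((446.5090637207031, -10.294597625732422), (68.14859771728516, 36.33426284790039), 57.168373107910156)
1.9064343292275998 135.5 4.223318483091921 127.5 tri [ 435.973 -145.136    6.853] top@18 [ 433.026 -145.107] rect ((433.5578918457031, -144.7309112548828), (35.25059127807617, 35.071285247802734), 85.15497589111328)
1.6043908398501865 131.0 4.2723470164272905 140.5 tri [ 436.737 -273.252    8.07 ] top@18 [ 433.684 -272.516] rect ((433.6072998046875, -272.2358703613281), (35.390625, 35.243350982666016), 85.15480041503906)
grey 1727.0 ((157.89088439941406, 714.7534790039062), (198.75970458984375, 89.3880615234375), 79.12506866455078)
grey 3638.5 ((620.7625122070312, 274.8104248046875), (176.19325256347656, 190.2580108642578), 86.82599639892578)
grey 3432.0 ((644.2113037109375, 2.7762069702148438), (190.9451141357422, 170.04998779296875), 6.716569900512695)
grey 3426.5 ((645.9224853515625, -263.9374084472656), (175.5269317626953, 191.17897033691406), 87.71890258789062)
grey 5475.0 ((714.0731201171875, 652.9147338867188), (658.7800903320312, 406.30780029296875), 6.158641338348389)
grey 6200.0 ((972.89453125, 113.83197021484375), (762.8070068359375, 94.9124526977539), 89.94886779785156)
[ 39.263 534.834 901.977] 1.0
```

```bash
cat >> h.py <<'E'
from scipy.spatial.transform import Rotation as Ro
def go(x,y,z,yaw):
    "slide and dr units from the present pose to TCP x,y,z, pointing down, closing axis at yaw (deg)"
    s=manip.state(); R=Ro.from_rotvec(s['eef_rot']); c,n=np.cos(np.radians(yaw)),np.sin(np.radians(yaw))
    best=None
    for k in (1,-1):
        Y=k*np.array([c,n,0]);Z=np.array([0,0,-1.]);G=np.column_stack([np.cross(Y,Z),Y,Z])
        d=(R.inv()*Ro.from_matrix(G)).as_rotvec()/np.pi
        if best is None or np.linalg.norm(d)<np.linalg.norm(best): best=d
    sl=R.inv().apply(np.array([x,y,z])-s['ee_pos'])/150
    print('t %.2f'%s['t'],'slide',np.round(sl,3),'dr',np.round(best,3),'| pos',np.round(s['ee_pos'],1),'w %.1f'%s['grip_width'])
E
python3 -c "
from h import *
go(400,264,220,0.5)"
```

```text
t 1.00 slide [-1.853 -1.23   0.198] dr [-0.    0.    0.38] | pos [207.3 536.4 249.7] w 88.1
```

```bash
python3 -m inch '{"slide":[[-0.93,-0.6,0.1],[-0.93,-0.6,0.1],[-0.93,-0.6,0.1],[-0.93,-0.6,0.1],[-0.93,-0.6,0.1],[-0.93,-0.6,0.1],[-0.93,-0.6,0.1],[-0.93,-0.6,0.1]],"dr":[[0,0,0.38],[0,0,0.38],[0,0,0.38],[0,0,0.38],[0,0,0.38],[0,0,0.38],[0,0,0.38],[0,0,0.38]],"claw":[1,1,1,1,1,1,1,1]}'; python3 -c "
from h import *
go(400,264,220,0.5)"
```

```text
t: 1.8
ee_pos: [305.1, 402.0, 234.8]
eef_rot: [-2.22, -2.223, -0.0]
ft_force: [-0.6, -1.1, -0.1]
grip_width: 88.4
grasp_force: 0.0
t 1.80 slide [-0.921  0.631  0.099] dr [ 0.    -0.    -0.002] | pos [305.1 402.  234.8] w 88.4
```

Now tool x ≈ world +y, tool y ≈ world +x. On to above the first bow-tie for a close look.

```bash
python3 -m inch '{"slide":[[-0.92,0.63,0.1],[-0.92,0.63,0.1],[-0.92,0.63,0.1],[-0.92,0.63,0.1],[-0.92,0.63,0.1],[-0.92,0.63,0.1]],"dr":[[0,0,0],[0,0,0],[0,0,0],[0,0,0],[0,0,0],[0,0,0]],"claw":[1,1,1,1,1,1]}' | head -2; python3 - <<'E'
from h import *
np.set_printoptions(precision=1,suppress=True)
p=capture('wrist');save(p,'w1.png');print(ray(p,320,200))
for q in ('bowtie_a','tenon'):
  for r in nets.spot_in(p,q)[:3]: print(q,r['p'],np.array(r['position']),proj(p,r['position']))
for c in blobs(p,'wood',300,40000):
    W=np.array([pix(p,u,v,17)[:2] for u,v in c.reshape(-1,2)],np.float32);m=cv2.moments(c);print(cv2.contourArea(c),m['m10']/m['m00'],m['m01']/m['m00'],cv2.minAreaRect(W))
E
```

```text
t: 2.4
ee_pos: [400.6, 264.9, 219.8]
(array([400.5, 331.4, 354.8]), array([ 0. , -0.3, -1. ]))
bowtie_a 0.79 [408.9 265.6  20.5] [[327.  176.3]]
tenon 0.63 [446.8 152.6  19.6] [[354.7 261. ]]
7060.5 305.81198215423836 318.82579137454854 ((376.8692321777344, 60.805999755859375), (340.5628356933594, 57.13966369628906), 1.1339744329452515)
1092.0 471.5738705738705 249.20405982905982 ((588.726806640625, 163.4754638671875), (48.87110900878906, 76.34797668457031), 87.000732421875)
1562.5 576.5658666666667 172.44885333333332 ((711.8262939453125, 269.99615478515625), (85.51433563232422, 29.007591247558594), 86.95654296875)
315.0 351.9312169312169 44.61164021164021 ((429.9444580078125, 409.8968200683594), (84.66162872314453, 6.731517791748047), 1.4883900880813599)
320.0 387.371875 21.083854166666665 ((470.1838073730469, 433.2749328613281), (24.764076232910156, 16.999589920043945), 0.38671615719795227)
```

View pics/w1.png

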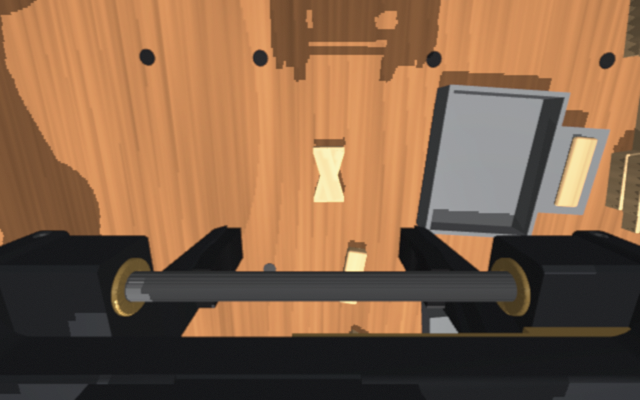

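```bash
cat >> h.py <<'E'
def seg(p,xy,z=17,half=70):
    "Otsu on blue inside a window about world xy; returns contour nearest the window centre"
    u,v=proj(p,[*xy,z])[0]; s=np.abs(proj(p,[[xy[0]+half,xy[1],z]])[0]-[u,v]).max(); x0,x1,y0,y1=[int(round(a)) for a in (max(u-s,0),u+s,max(v-s,0),v+s)]
    b=np.ascontiguousarray(p['img'][y0:y1,x0:x1,2]); b=cv2.resize(b,None,fx=4,fy=4,interpolation=cv2.INTER_CUBIC)
    m=cv2.threshold(b,0,255,cv2.THRESH_OTSU)[1]
    cs=[c for c in cv2.findContours(m,cv2.RETR_EXTERNAL,cv2.CHAIN_APPROX_NONE)[0] if cv2.contourArea(c)>16*40]
    cc=[(c.reshape(-1,2)+.5)/4-.5+[x0,y0] for c in cs]
    return min(cc,key=lambda c:np.hypot(*((c.min(0)+c.max(0))/2-[u,v])))
def meas(p,xy,z=17,half=70):
    c=seg(p,xy,z,half); W=np.array([pix(p,u,v,z)[:2] for u,v in c],np.float32)
    m=cv2.moments(c.astype(np.float32).reshape(-1,1,2)); uv=(m['m10']/m['m00'],m['m01']/m['m00'])
    r=cv2.minAreaRect(W); long=r[2] if r[1][0]>r[1][1] else r[2]+90
    print('centre',np.round(r[0],1),'size',np.round(r[1],1),'long axis deg %.1f'%((long+90)%180-90+0), 'area-centre',np.round(pix(p,*uv,z)[:2],1)); return uv,r
E
python3 - <<'E'
from h import *
np.set_printoptions(precision=1,suppress=True)
w=capture('wrist');t=capture('top')
a=meas(w,(409,265),18,55);b=meas(t,(409,265),18,55)
print(tri([(w,*a[0]),(t,*b[0])]))
a=meas(t,(444,121),16,55)
E
```

```text
centre [410.6 266.7] size [37.3 67.2] long axis deg -88.8 area-centre [410.7 268.1]
centre [412.6 266.8] size [37.8 67.7] long axis deg -89.2 area-centre [412.4 266.9]
[411.7 267.6  15.9]
centre [446.9 124.7] size [79.2 25.6] long axis deg 81.5 area-centre [446.7 124.7]
```

```bash
python3 -m inch '{"slide":[[0.015,0.07,0.4],[0.015,0.07,0.7],[0.015,0.07,1],[0.015,0.07,1]],"dr":[[0,0,0],[0,0,0],[0,0,0],[0,0,0]],"claw":[1,0.8,0.7,0.7]}' 20 | head -2; python3 -c "
from h import *
go(411,267,14,0.8)"
```

```text
t: 3.05
ee_pos: [405.0, 265.7, 63.1]
t 3.05 slide [0.01  0.045 0.327] dr [-0.004  0.002 -0.001] | pos [405.  265.7  63.1] w 66.4
```

```bash
python3 -m inch '{"slide":[[0,0,0],[0,0,0]],"dr":[[0,0,0],[0,0,0]],"claw":[0.7,0.7]}' | head -2; python3 -c "
from h import *
go(411,267,14,0.8)"
```

```text
t: 3.25
ee_pos: [413.0, 268.3, 72.6]
t 3.25 slide [-0.009 -0.015  0.391] dr [ 0.001 -0.    -0.002] | pos [413.  268.3  72.6] w 61.8
```

```bash
python3 -m inch '{"slide":[[0,0,0.1],[0,0,0.2],[0,0,0.28],[0,0,0.34],[0,0,0.37],[0,0,0.37],[0,0,0.37]],"dr":[[0,0,0],[0,0,0],[0,0,0],[0,0,0],[0,0,0],[0,0,0],[0,0,0]],"claw":[0.7,0.7,0.7,0.7,0.7,0.7,0.7]}' | head -4; python3 -c "
from h import *
go(411,267,14,0.8)"
```

```text
t: 3.95
ee_pos: [411.4, 267.4, 14.6]
eef_rot: [2.212, 2.23, 0.001]
ft_force: [-0.2, 0.5, 0.2]
t 3.95 slide [-0.002 -0.003  0.004] dr [ 0.    -0.    -0.002] | pos [411.4 267.4  14.6] w 61.5
```

```bash
python3 - <<'E'
from h import *
t=capture('top')
# tray rims: grey blobs, fit outer rim via contour at z=35 -> inspect corners
for c,n in (((613,282),'ten'),((640,8),'plug'),((640,-264),'bow')):
    hsv=cv2.cvtColor(t['img'],cv2.COLOR_RGB2HSV); m=((hsv[...,1]<90)&(hsv[...,2]<170)).astype(np.uint8)
    k,l,st,ce=cv2.connectedComponentsWithStats(m)
    u,v=proj(t,[*c,5])[0]; i=l[int(v),int(u)]; print(n,i,st[i])
    q=cv2.approxPolyDP(cv2.findContours((l==i).astype(np.uint8),cv2.RETR_EXTERNAL,cv2.CHAIN_APPROX_NONE)[0][0],3,True).reshape(-1,2)
    print([[*map(int,a),*np.round(pix(t,*a,35)[:2]).astype(int).tolist()] for a in q])
E
```

```text
ten 24 [   86   151   158   249 20138]
[[229, 151, 714, 225], [195, 151, 722, 320], [193, 169, 670, 326], [180, 171, 667, 362], [177, 216, 541, 370], [187, 220, 528, 343], [132, 244, 476, 488], [122, 307, 317, 509], [128, 338, 241, 491], [111, 370, 170, 530], [93, 334, 257, 579], [86, 337, 252, 596], [107, 379, 150, 539], [99, 395, 116, 557], [96, 390, 127, 565], [90, 391, 126, 579], [92, 399, 108, 573], [97, 394, 118, 562], [98, 399, 107, 559], [213, 399, 84, 283], [209, 328, 247, 290], [215, 319, 268, 274], [221, 318, 269, 259], [219, 297, 321, 263], [224, 293, 329, 250], [223, 234, 482, 248], [219, 230, 493, 259], [223, 225, 506, 248], [219, 220, 521, 258], [203, 223, 516, 301], [201, 218, 530, 306], [242, 215, 529, 196], [243, 172, 650, 189], [229, 168, 664, 227]]
plug 17 [ 277  133   70   74 3477]
[[320, 133, 747, -33], [286, 140, 734, 65], [289, 157, 682, 60], [277, 160, 676, 93], [286, 206, 544, 77], [346, 192, 569, -88], [337, 150, 692, -76], [324, 150, 695, -39]]
bow 15 [ 373  127   68   67 3356]
[[385, 128, 746, -218], [387, 145, 695, -217], [377, 146, 694, -188], [373, 151, 680, -175], [377, 192, 562, -172], [439, 189, 556, -342], [435, 145, 683, -351], [422, 144, 689, -315], [420, 127, 741, -317]]
```

```bash
python3 -m inch '{"slide":[[0,0,0],[0,0,0],[0,0,0],[0,0,0],[0,0,0],[0,0,-0.05],[0,0,-0.15]],"dr":[[0,0,0],[0,0,0],[0,0,0],[0,0,0],[0,0,0],[0,0,0],[0,0,0]],"claw":[0.2,0.2,0.2,0.2,0.2,0.2,0.2]}' 20; python3 -c "
from h import *
go(620,-222,150,-3)"
```

```text
t: 4.7
ee_pos: [410.1, 266.9, 36.3]
eef_rot: [-2.212, -2.23, 0.004]
ft_force: [0.1, 0.2, -0.0]
grip_width: 24.9
grasp_force: 18.5
t 4.70 slide [-3.271  1.371 -0.758] dr [-0.001  0.     0.019] | pos [410.1 266.9  36.3] w 24.9
```

```bash
python3 -m inch '{"slide":[[0,0,-0.25],[-0.2,0.1,-0.5],[-0.5,0.2,-0.76],[-0.82,0.34,-0.76]],"dr":[[0,0,0],[0,0,0],[0,0,0],[0,0,0]],"claw":[0.2,0.2,0.2,0.2]}' |head -2
python3 -m inch '{"slide":[[-0.3,0.13,0],[-0.6,0.25,0],[-0.82,0.34,0]],"dr":[[0,0,0],[0,0,0],[0,0,0]],"claw":[0.2,0.2,0.2]}' |head -2
python3 -m inch '{"slide":[[-0.3,0.13,0],[-0.6,0.25,0],[-0.82,0.34,0]],"dr":[[0,0,0],[0,0,0],[0,0,0]],"claw":[0.2,0.2,0.2]}' |head -2
python3 -m inch '{"slide":[[-0.3,0.13,0],[-0.55,0.25,0],[-0.75,0.33,0],[-0.82,0.34,0],[-0.82,0.34,0],[-0.82,0.34,0]],"dr":[[0,0,0],[0,0,0.01],[0,0,0.02],[0,0,0.02],[0,0,0.02],[0,0,0.02]],"claw":[0.2,0.2,0.2,0.2,0.2,0.2]}'
python3 -c "
from h import *
go(620,-222,150,-3)
p=capture('wrist');save(p,'w2.png')
for q in ('tray_bowtie','tray_plug','bowtie_a'):
  for r in nets.spot_in(p,q)[:3]: print(q,r['p'],np.array(r['position']),proj(p,r['position']))"
```

```text
t: 5.1
ee_pos: [460.7, 155.5, 154.0]
t: 5.4
ee_pos: [511.4, 30.2, 150.3]
t: 5.7
ee_pos: [563.2, -92.6, 150.0]
t: 6.3
ee_pos: [613.7, -211.0, 149.1]
eef_rot: [-2.279, -2.16, 0.0]
ft_force: [0.1, 0.6, -0.9]
grip_width: 25.3
grasp_force: 18.5
t 6.30 slide [-0.071  0.046 -0.006] dr [-0. -0. -0.] | pos [ 613.7 -211.   149.1] w 25.3
tray_bowtie 0.81 [ 661.3 -221.4   26.9] [[370.7038042  200.90452054]]
tray_plug 0.8 [619.5 -67.8   4.4] [[317.88790905  30.29214945]]
bowtie_a 0.97 [ 612.4 -195.9  155.2] [[315.21464866 228.76907138]]
bowtie_a 0.55 [447.2 -40.8  13.9] [[111.12872897   3.37362397]]
```

View pics/w2.png

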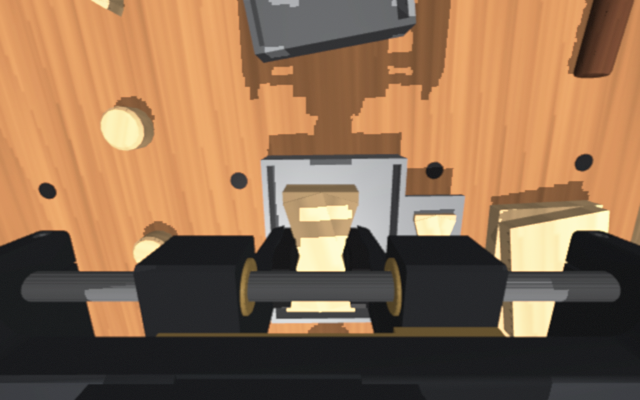

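```bash
python3 -c "
from h import *
p=capture('wrist')
for u,v in ((264,157),(407,156),(262,215),(275,320),(397,195)): print(u,v,pix(p,u,v,35).round(1))
go(0,0,0,0)"
```

```text
264 157 [ 566.7 -173.5   35. ]
407 156 [ 692.9 -179.3   35. ]
262 215 [ 559.2 -227.2   35. ]
275 320 [ 560.4 -342.7   35. ]
397 195 [ 684.7 -214.5   35. ]
t 6.55 slide [ 1.187 -4.164  0.997] dr [-0.    -0.    -0.017] | pos [ 614.3 -210.9  149.5] w 24.9
```

```bash
python3 -c "
from h import *
go(626,-220.5,20.3,-2.8)"
python3 -m inch '{"slide":[[-0.065,0.078,0],[-0.065,0.078,0.2],[-0.065,0.078,0.4],[-0.065,0.078,0.6],[-0.065,0.078,0.72],[-0.065,0.078,0.78],[-0.065,0.078,0.78],[-0.065,0.078,0.78]],"dr":[[0,0,0],[0,0,0],[0,0,0],[0,0,0],[0,0,0],[0,0,0],[0,0,0],[0,0,0]],"claw":[0.2,0.2,0.2,0.2,0.2,0.2,0.2,0.2]}'
python3 -c "
from h import *
go(626,-220.5,20.3,-2.8)"
```

```text
t 6.55 slide [-0.06   0.081  0.861] dr [-0.    -0.    -0.001] | pos [ 614.3 -210.9  149.5] w 24.9
t: 7.35
ee_pos: [626.4, -223.0, 33.6]
eef_rot: [2.28, 2.159, 0.001]
ft_force: [0.8, -1.1, 0.4]
grip_width: 25.2
grasp_force: 18.5
t 7.35 slide [ 0.016 -0.004  0.088] dr [ 0.001  0.    -0.002] | pos [ 626.4 -223.    33.6] w 25.2
```

```bash
python3 -m inch '{"slide":[[0.01,0,0.03],[0.01,0,0.06],[0.01,0,0.08],[0.01,0,0.085],[0.01,0,0.085],[0.01,0,0.085]],"dr":[[0,0,0],[0,0,0],[0,0,0],[0,0,0],[0,0,0],[0,0,0]],"claw":[0.2,0.2,0.2,0.2,0.2,0.2]}'
python3 -m inch '{"slide":[[0,0,0],[0,0,0],[0,0,0],[0,0,0],[0,0,0],[0,0,-0.1],[0,0,-0.3],[0,0,-0.6],[0,0,-0.9],[0,0,-1]],"dr":[[0,0,0],[0,0,0],[0,0,0],[0,0,0],[0,0,0],[0,0,0],[0,0,0],[0,0,0],[0,0,0],[0,0,0]],"claw":[0.5,0.5,0.5,0.5,0.5,0.5,0.5,0.6,0.7,0.7]}'
python3 - <<'E'
from h import *
t=capture('top');meas(t,(626,-220),23,45)
meas(t,(447,-9),18,50)
for g in ((434,-143),(435,-271)): meas(t,g,18,35)
meas(t,(447,125),16,55)
go(447,-10,130,0)
save(t,'t2.png')
a=cv2.imread('pics/t2.png')[100:300,180:500];cv2.imwrite('pics/t2c.png',cv2.resize(a,(800,500)))
E
```

```text
t: 7.95
ee_pos: [625.7, -221.2, 19.6]
eef_rot: [2.281, 2.16, 0.0]
ft_force: [-0.0, -0.2, -0.3]
grip_width: 24.9
grasp_force: 18.5
t: 8.95
ee_pos: [628.4, -222.5, 177.0]
eef_rot: [2.274, 2.154, 0.005]
ft_force: [-1.1, -0.6, -0.5]
grip_width: 61.4
grasp_force: 0.0
centre [ 628.1 -219.3] size [86.8 93.3] long axis deg -6.9 area-centre [ 623.4 -222.8]
centre [453.8   0. ] size [51.4 37.9] long axis deg 58.4 area-centre [454.2   1.7]
centre [ 436.5 -142.5] size [71.3 69.5] long axis deg 85.2 area-centre [ 430.7 -149.3]
centre [ 440.2 -269.9] size [69.8 67.2] long axis deg 81.2 area-centre [ 449.2 -279.9]
centre [446.9 124.6] size [79.1 25.8] long axis deg 81.6 area-centre [446.4 123.7]
t 9.00 slide [ 1.351 -1.289  0.298] dr [ 0.003  0.002 -0.017] | pos [ 628.6 -222.7  177.5] w 61.7
```

View pics/t2c.png

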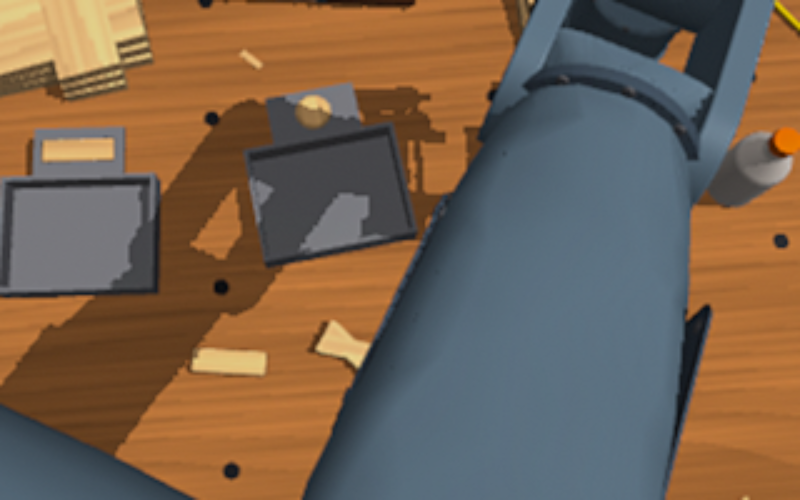

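```bash
python3 -m inch '{"slide":[[0.2,-0.2,-0.05],[0.45,-0.45,-0.1],[0.7,-0.7,-0.1],[0.7,-0.7,-0.1]],"dr":[[0,0,0],[0,0,0],[0,0,0],[0,0,0]],"claw":[0.8,0.8,0.8,0.8]}' |head -2
python3 -m inch '{"slide":[[0.2,-0.2,-0.05],[0.45,-0.4,-0.05],[0.6,-0.55,-0.05],[0.65,-0.59,-0.05],[0.65,-0.59,-0.05],[0.65,-0.59,-0.05]],"dr":[[0,0,0.04],[0,0,0.08],[0,0,0.12],[0,0,0.16],[0,0,0.16],[0,0,0.16]],"claw":[0.8,0.8,0.8,0.8,0.8,0.8]}' |head -3
python3 - <<'E'
from h import *
w=capture('wrist');t=capture('top')
a=meas(w,(449,-8.5),18,50);b=meas(t,(449,-8.5),18,50)
print(tri([(w,*a[0]),(t,*b[0])]))
meas(t,(626,-220),23,45)
for g in ((434,-143),(435,-271)): meas(t,g,18,35)
go(449,-8.5,14,-32)
save(w,'w3.png')
E
```

```text
t: 9.4
ee_pos: [521.7, -106.1, 182.1]
t: 10.0
ee_pos: [443.9, -8.8, 191.9]
eef_rot: [2.744, 1.53, -0.0]
centre [447.1  -7.6] size [67.3 37.4] long axis deg 57.4 area-centre [447.9  -6.5]
centre [434.8 -28.4] size [19.6 38.7] long axis deg -34.8 area-centre [428.8 -27.3]
[438.78036404 -28.5959164  -90.25982877]
centre [ 628.  -220.8] size [87.1 90.2] long axis deg -4.8 area-centre [ 628.2 -221. ]
centre [ 436.8 -134.1] size [53.1 70. ] long axis deg -6.3 area-centre [ 439.1 -128.9]
centre [ 436.7 -270. ] size [36.6 36.6] long axis deg 85.2 area-centre [ 436.6 -270. ]
t 10.10 slide [0.021 0.025 1.186] dr [0.    0.    0.001] | pos [444.1  -9.1 191.9] w 70.3
```

View pics/w3.png

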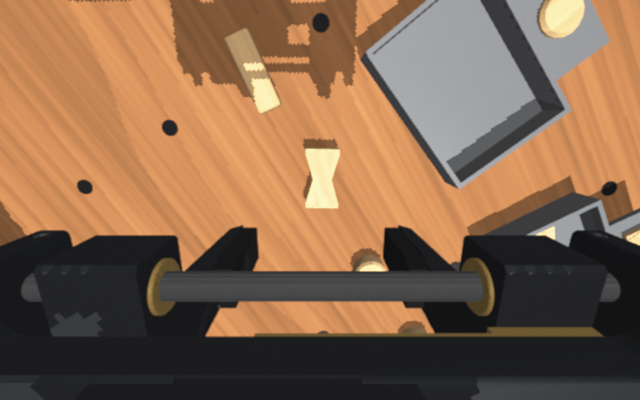

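```bash
python3 -m inch '{"slide":[[0.02,0.015,0.2],[0.02,0.015,0.5],[0.02,0.015,0.75],[0.02,0.015,0.9],[0.02,0.015,0.95],[0.02,0.015,0.95]],"dr":[[0,0,0],[0,0,0],[0,0,0],[0,0,0],[0,0,0],[0,0,0]],"claw":[0.7,0.7,0.7,0.7,0.7,0.7]}' |head -2
python3 -m inch '{"slide":[[0,0,0.06],[0,0,0.13],[0,0,0.19],[0,0,0.22],[0,0,0.235],[0,0,0.235],[0,0,0.235]],"dr":[[0,0,0],[0,0,0],[0,0,0],[0,0,0],[0,0,0],[0,0,0],[0,0,0]],"claw":[0.7,0.7,0.7,0.7,0.7,0.7,0.7]}'
python3 -c "
from h import *
go(447.5,-7.8,14,-32.4)"
```

```text
t: 10.7
ee_pos: [446.6, -7.4, 48.7]
t: 11.4
ee_pos: [447.2, -7.1, 14.5]
eef_rot: [2.746, 1.525, 0.0]
ft_force: [0.1, -0.1, 0.5]
grip_width: 62.1
grasp_force: 0.0
t 11.40 slide [-0.003  0.004  0.003] dr [ 0.    -0.     0.003] | pos [447.2  -7.1  14.5] w 62.1
```

```bash
python3 -m inch '{"slide":[[0,0,0],[0,0,0],[0,0,0],[0,0,0],[0,0,0],[0,0,-0.1],[0,0,-0.3],[0,0,-0.6],[0,0,-0.8],[0,0,-0.9]],"dr":[[0,0,0],[0,0,0],[0,0,0],[0,0,0],[0,0,0],[0,0,0],[0,0,-0.04],[0,0,-0.08],[0,0,-0.12],[0,0,-0.164]],"claw":[0.2,0.2,0.2,0.2,0.2,0.2,0.2,0.2,0.2,0.2]}' 20
python3 -c "
from h import *
go(622,-300.5,150,-2.8)"
```

```text
t: 12.4
ee_pos: [448.4, -7.4, 152.4]
eef_rot: [2.259, 2.178, 0.004]
ft_force: [0.7, -0.4, -0.1]
grip_width: 25.0
grasp_force: 18.5
t 12.40 slide [-1.91   1.228  0.024] dr [0.001 0.    0.004] | pos [448.4  -7.4 152.4] w 25.0
```

```bash
python3 -m inch '{"slide":[[-0.2,0.15,0],[-0.45,0.3,0],[-0.7,0.45,0],[-0.95,0.61,0]],"dr":[[0,0,0],[0,0,0],[0,0,0],[0,0,0]],"claw":[0.2,0.2,0.2,0.2]}' |head -2
python3 -m inch '{"slide":[[-0.25,0.15,0],[-0.5,0.3,0],[-0.75,0.47,0],[-0.88,0.57,0],[-0.95,0.61,0],[-0.95,0.61,0],[-0.95,0.61,0]],"dr":[[0,0,0],[0,0,0],[0,0,0],[0,0,0],[0,0,0],[0,0,0],[0,0,0]],"claw":[0.2,0.2,0.2,0.2,0.2,0.2,0.2]}' |head -3
python3 - <<'E'
from h import *
go(622,-300.5,21,-2.8)
w=capture('wrist');save(w,'w4.png')
E
```

```text
t: 12.8
ee_pos: [532.9, -154.6, 149.3]
t: 13.5
ee_pos: [617.1, -298.3, 148.7]
eef_rot: [-2.266, -2.173, 0.0]
t 13.50 slide [-0.015  0.034  0.851] dr [-0.    -0.     0.002] | pos [ 617.1 -298.3  148.7] w 24.8
```

View pics/w4.png

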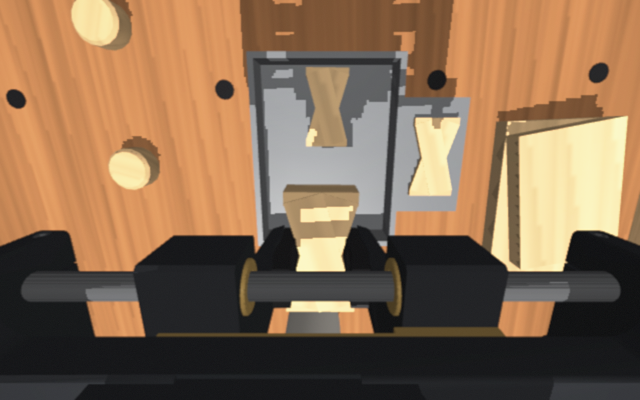

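```bash
python3 - <<'E'
from h import *
p=capture('wrist')
for u,v,z in ((248,53,35),(407,53,35),(328,68,23),(328,147,23),(328,66,35),(394,238,35),(262,240,35)): print(u,v,z,pix(p,u,v,z).round(1))
E
```

```text
248 53 35 [ 564.1 -177.1   35. ]
407 53 35 [ 692.  -182.5   35. ]
328 68 23 [ 628.5 -189.    23. ]
328 147 23 [ 626.2 -255.8   23. ]
328 66 35 [ 628.1 -189.5   35. ]
394 238 35 [ 685.8 -343.    35. ]
262 240 35 [ 559.9 -340.    35. ]
```

```bash
python3 -m inch '{"slide":[[-0.005,0.04,0.1],[-0.005,0.04,0.3],[-0.005,0.04,0.5],[-0.005,0.04,0.65],[-0.005,0.04,0.75],[-0.005,0.04,0.8],[-0.005,0.04,0.83],[-0.005,0.04,0.855],[-0.005,0.04,0.855],[-0.005,0.04,0.855]],"dr":[[0,0,0],[0,0,0],[0,0,0],[0,0,0],[0,0,0],[0,0,0],[0,0,0],[0,0,0],[0,0,0],[0,0,0]],"claw":[0.2,0.2,0.2,0.2,0.2,0.2,0.2,0.2,0.2,0.2]}'
python3 -c "
from h import *
go(623,-299,20,-2.8)"
```

```text
t: 14.6
ee_pos: [624.3, -300.9, 22.0]
eef_rot: [2.267, 2.173, 0.0]
ft_force: [0.5, -0.6, -0.6]
grip_width: 24.9
grasp_force: 18.5
t 14.60 slide [ 0.012 -0.009  0.013] dr [0.    0.    0.002] | pos [ 624.3 -300.9   22. ] w 24.9
```

```bash
python3 -m inch '{"slide":[[0.01,0,0.01],[0.01,0,0.014],[0.01,0,0.014],[0.01,0,0.014],[0.01,0,0.014],[0.01,0,0.014],[0.01,0,0.014],[0.01,0,-0.1],[0.01,0,-0.3],[0.01,0,-0.6],[0.01,0,-0.9],[0.01,-0.3,-1]],"dr":[[0,0,0],[0,0,0],[0,0,0],[0,0,0],[0,0,0],[0,0,0],[0,0,0],[0,0,0],[0,0,0],[0,0,0],[0,0,0],[0,0,0]],"claw":[0.2,0.2,0.5,0.5,0.5,0.5,0.5,0.5,0.5,0.6,0.7,0.8]}'
python3 -c "
from h import *
go(437,-270,190,0)"
```

```text
t: 15.8
ee_pos: [584.5, -299.5, 179.6]
eef_rot: [2.255, 2.167, 0.005]
ft_force: [-0.5, -1.4, 0.5]
grip_width: 65.9
grasp_force: 0.0
t 15.80 slide [ 0.157 -0.99  -0.083] dr [ 0.004  0.003 -0.013] | pos [ 584.5 -299.5  179.6] w 65.9
```

```bash
python3 -m inch '{"slide":[[0.05,-0.3,-0.05],[0.1,-0.6,-0.08],[0.15,-0.85,-0.08],[0.15,-0.95,-0.08],[0.15,-0.95,-0.08],[0.15,-0.95,-0.08]],"dr":[[0,0,0],[0,0,0],[0,0,-0.013],[0,0,-0.013],[0,0,-0.013],[0,0,-0.013]],"claw":[0.9,0.9,0.9,0.9,0.9,0.9]}' |head -3
python3 - <<'E'
from h import *
w=capture('wrist');t=capture('top')
a=meas(w,(437,-270),20,32);b=meas(t,(437,-270),20,32)
print(tri([(w,*a[0]),(t,*b[0])]))
a2=meas(w,(436,-143),20,32);b2=meas(t,(436,-143),20,32)
print(tri([(w,*a2[0]),(t,*b2[0])]))
go(436,-270,14,0)
save(t,'t3.png');a=t['img'][100:300,180:500,::-1];cv2.imwrite('pics/t3c.png',cv2.resize(a,(800,500)))
E
```

```text
t: 16.4
ee_pos: [438.2, -269.2, 184.4]
eef_rot: [2.222, 2.217, 0.0]
centre [ 435.5 -270.6] size [36.  36.4] long axis deg -27.9 area-centre [ 435.5 -270.2]
centre [ 419.6 -290.4] size [30.1 63.7] long axis deg -46.4 area-centre [ 421.5 -285.6]
[ 429.55123122 -284.54117024   -5.36972498]
centre [ 442.4 -148.2] size [49.4 51.5] long axis deg -0.1 area-centre [ 440.7 -150. ]
centre [ 437.5 -139.6] size [33.5 36.6] long axis deg -6.9 area-centre [ 436.7 -140.6]
[ 440.55737993 -144.98402184   -9.15138123]
t 16.50 slide [-0.005 -0.018  1.132] dr [ 0.  0. -0.] | pos [ 438.6 -269.1  183.8] w 79.3
```

View pics/t3c.png

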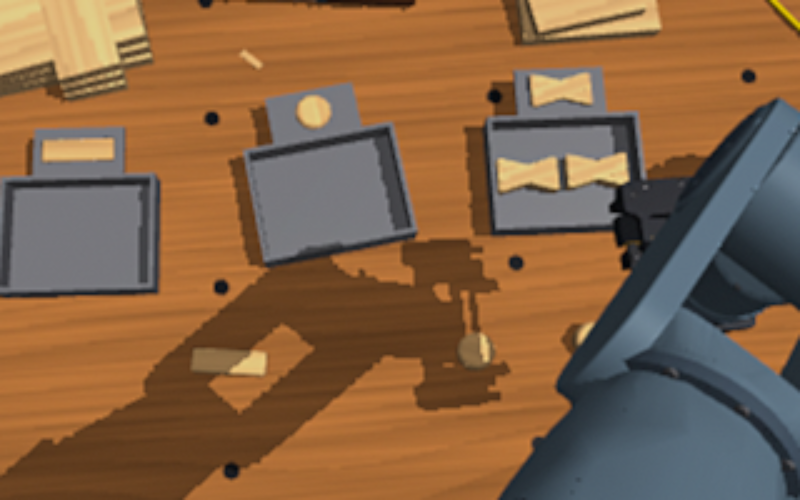

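```bash
python3 -m inch '{"slide":[[-0.005,-0.015,0.2],[-0.005,-0.015,0.5],[-0.005,-0.015,0.75],[-0.005,-0.015,0.88],[-0.005,-0.015,0.9],[-0.005,-0.015,0.9]],"dr":[[0,0,0],[0,0,0],[0,0,0],[0,0,0],[0,0,0],[0,0,0]],"claw":[0.8,0.8,0.8,0.8,0.8,0.8]}' |head -2
python3 -m inch '{"slide":[[0,0,0.06],[0,0,0.13],[0,0,0.19],[0,0,0.22],[0,0,0.23],[0,0,0.23],[0,0,0.23]],"dr":[[0,0,0],[0,0,0],[0,0,0],[0,0,0],[0,0,0],[0,0,0],[0,0,0]],"claw":[0.8,0.8,0.8,0.8,0.8,0.8,0.8]}'
python3 -c "
from h import *
go(436,-270.3,14,0)"
```

```text
t: 17.1
ee_pos: [435.7, -269.3, 47.7]
t: 17.8
ee_pos: [435.4, -269.5, 13.8]
eef_rot: [2.223, 2.22, 0.0]
ft_force: [0.8, 0.3, 0.1]
grip_width: 70.6
grasp_force: 0.0
t 17.80 slide [-0.005  0.004 -0.002] dr [ 0.  0. -0.] | pos [ 435.4 -269.5   13.8] w 70.6
```

```bash
python3 -m inch '{"slide":[[0,0,0],[0,0,0],[0,0,0],[0,0,0],[0,0,-0.1],[0,0,-0.3],[0.2,0.15,-0.6],[0.45,0.3,-0.9],[0.7,0.5,-0.9],[0.8,0.6,-0.9]],"dr":[[0,0,0],[0,0,0],[0,0,0],[0,0,0],[0,0,0],[0,0,0],[0,0,0],[0,0,0],[0,0,0],[0,0,0]],"claw":[0.3,0.3,0.3,0.3,0.3,0.3,0.3,0.3,0.3,0.3]}' 20 |tail -2
python3 -m inch '{"slide":[[0.2,0.2,0],[0.4,0.4,0],[0.6,0.58,0],[0.7,0.63,0],[0.73,0.65,0],[0.73,0.65,0],[0.73,0.65,0]],"dr":[[0,0,0],[0,0,-0.02],[0,0,-0.04],[0,0,-0.04],[0,0,-0.04],[0,0,-0.04],[0,0,-0.04]],"claw":[0.3,0.3,0.3,0.3,0.3,0.3,0.3]}'
python3 - <<'E'
from h import *
go(625,-38,20,7)
w=capture('wrist');save(w,'w5.png')
E
```

```text
grip_width: 39.3
grasp_force: 20.0
t: 19.5
ee_pos: [622.2, -41.2, 148.3]
eef_rot: [-2.08, -2.353, 0.001]
ft_force: [-0.1, -0.3, -0.4]
grip_width: 39.4
grasp_force: 20.0
t 19.50 slide [0.019 0.022 0.855] dr [-0.  0.  0.] | pos [622.2 -41.2 148.3] w 39.4
```

View pics/w5.png

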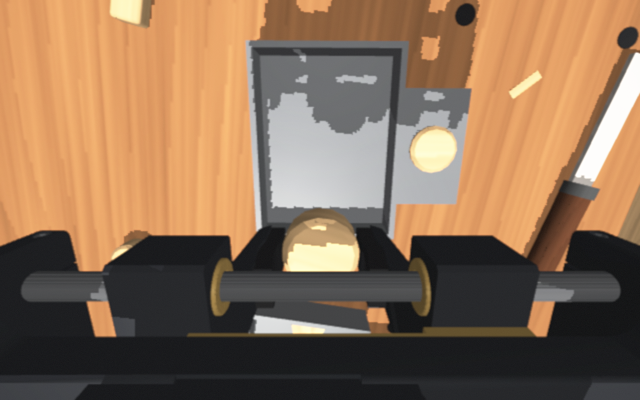

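```bash
python3 - <<'E'
from h import *
p=capture('wrist')
for u,v,z in ((250,42,35),(407,42,35),(257,232,35),(392,232,35),(250,320,35),(370,333,35)): print(u,v,z,pix(p,u,v,z).round(1))
E
```

```text
250 42 35 [551.5  77.   35. ]
407 42 35 [675.5  92.3  35. ]
257 232 35 [567.5 -84.6  35. ]
392 232 35 [694.2 -68.9  35. ]
250 320 35 [ 566.6 -183.2   35. ]
370 333 35 [ 692.6 -183.8   35. ]
```

```bash
python3 -m inch '{"slide":[[0.006,0.045,0.1],[0.006,0.045,0.3],[0.006,0.045,0.5],[0.006,0.045,0.65],[0.006,0.045,0.75],[0.006,0.045,0.8],[0.006,0.045,0.83],[0.006,0.045,0.855],[0.006,0.045,0.855],[0.006,0.045,0.855]],"dr":[[0,0,0],[0,0,0],[0,0,0],[0,0,0],[0,0,0],[0,0,0],[0,0,0],[0,0,0],[0,0,0],[0,0,0]],"claw":[0.3,0.3,0.3,0.3,0.3,0.3,0.3,0.3,0.3,0.3]}'
python3 -c "
from h import *
go(628.8,-39.5,19.3,7)"
```

```text
t: 20.6
ee_pos: [630.2, -38.5, 21.1]
eef_rot: [2.078, 2.354, 0.001]
ft_force: [-0.2, 0.2, -0.7]
grip_width: 38.8
grasp_force: 20.0
t 20.60 slide [-0.006 -0.01   0.012] dr [0.    0.    0.001] | pos [630.2 -38.5  21.1] w 38.8
```

```bash
python3 -m inch '{"slide":[[0,-0.01,0.008],[0,-0.01,0.012],[0,-0.01,0.012],[0,-0.01,0.012],[0,-0.01,0.012],[0,-0.01,0.012],[0,-0.01,0.012],[0,-0.01,-0.1],[0,-0.01,-0.3],[0,-0.01,-0.6],[-0.1,-0.2,-0.9],[-0.3,-0.5,-1]],"dr":[[0,0,0],[0,0,0],[0,0,0],[0,0,0],[0,0,0],[0,0,0],[0,0,0],[0,0,0],[0,0,0],[0,0,0],[0,0,0],[0,0,0]],"claw":[0.3,0.3,0.62,0.62,0.62,0.62,0.62,0.62,0.62,0.7,0.8,0.9]}'
python3 -c "
from h import *
go(437,-141,185,0)"
```

```text
t: 21.8
ee_pos: [571.2, -86.0, 173.3]
eef_rot: [2.069, 2.352, 0.006]
ft_force: [-0.0, -1.3, -0.8]
grip_width: 75.5
grasp_force: 0.0
t 21.80 slide [-0.25  -0.934 -0.085] dr [0.003 0.001 0.041] | pos [571.2 -86.  173.3] w 75.5
```

```bash
python3 -m inch '{"slide":[[-0.05,-0.3,-0.03],[-0.15,-0.6,-0.07],[-0.22,-0.8,-0.07],[-0.24,-0.9,-0.07],[-0.24,-0.9,-0.07],[-0.24,-0.9,-0.07]],"dr":[[0,0,0.02],[0,0,0.04],[0,0,0.04],[0,0,0.04],[0,0,0.04],[0,0,0.04]],"claw":[0.9,0.9,0.9,0.9,0.9,0.9]}' |head -3
python3 - <<'E'
from h import *
w=capture('wrist')
meas(w,(436,-141),20,32)
for r in nets.spot_in(w,'plug_a')[:3]: print(r['p'],r['position'])
go(436,-142,14,0)
E
```

```text
t: 22.4
ee_pos: [439.7, -138.5, 178.3]
eef_rot: [2.222, 2.218, 0.001]
centre [ 434.9 -143.1] size [35.8 36.5] long axis deg -14.3 area-centre [ 434.8 -142.7]
0.82 [624.4, -38.5, 24.2]
0.68 [436.1, -139.9, 21.9]
t 22.50 slide [-0.025 -0.026  1.092] dr [ 0.  0. -0.] | pos [ 439.8 -138.2  177.8] w 79.5
```

```bash
python3 -m inch '{"slide":[[-0.03,-0.03,0.2],[-0.03,-0.03,0.5],[-0.03,-0.03,0.72],[-0.03,-0.03,0.84],[-0.03,-0.03,0.86],[-0.03,-0.03,0.86]],"dr":[[0,0,0],[0,0,0],[0,0,0],[0,0,0],[0,0,0],[0,0,0]],"claw":[0.8,0.8,0.8,0.8,0.8,0.8]}' |head -2
python3 -m inch '{"slide":[[0,0,0.06],[0,0,0.13],[0,0,0.19],[0,0,0.22],[0,0,0.23],[0,0,0.23],[0,0,0.23]],"dr":[[0,0,0],[0,0,0],[0,0,0],[0,0,0],[0,0,0],[0,0,0],[0,0,0]],"claw":[0.8,0.8,0.8,0.8,0.8,0.8,0.8]}'
python3 -c "
from h import *
go(435.3,-142.7,14,0)"
```

```text
t: 23.1
ee_pos: [434.6, -142.4, 48.1]
t: 23.8
ee_pos: [434.4, -143.1, 14.2]
eef_rot: [2.223, 2.22, 0.0]
ft_force: [0.4, 0.1, 0.3]
grip_width: 70.7
grasp_force: 0.0
t 23.80 slide [0.002 0.006 0.001] dr [ 0.  0. -0.] | pos [ 434.4 -143.1   14.2] w 70.7
```

```bash
python3 -m inch '{"slide":[[0,0,0],[0,0,0],[0,0,0],[0,0,0],[0,0,-0.1],[0,0,-0.3],[0.1,0.1,-0.6],[0.25,0.25,-0.9],[0.45,0.45,-0.9],[0.65,0.65,-0.9]],"dr":[[0,0,0],[0,0,0],[0,0,0],[0,0,0],[0,0,0],[0,0,0],[0,0,0],[0,0,0],[0,0,0],[0,0,0]],"claw":[0.3,0.3,0.3,0.3,0.3,0.3,0.3,0.3,0.3,0.3]}' 20 |tail -2
python3 -m inch '{"slide":[[0.2,0.2,0],[0.4,0.4,0],[0.52,0.52,0],[0.57,0.57,0],[0.57,0.58,0],[0.57,0.58,0],[0.57,0.58,0]],"dr":[[0,0,-0.02],[0,0,-0.04],[0,0,-0.04],[0,0,-0.04],[0,0,-0.04],[0,0,-0.04],[0,0,-0.04]],"claw":[0.3,0.3,0.3,0.3,0.3,0.3,0.3]}'
python3 -c "
from h import *
go(619,39.9,19.3,7)"
```

```text
grip_width: 38.9
grasp_force: 20.0
t: 25.5
ee_pos: [618.1, 38.7, 148.8]
eef_rot: [-2.08, -2.353, 0.001]
ft_force: [-0.1, 0.1, -0.2]
grip_width: 39.0
grasp_force: 20.0
t 25.50 slide [0.007 0.007 0.863] dr [-0.  0.  0.] | pos [618.1  38.7 148.8] w 39.0
```

```bash
python3 -m inch '{"slide":[[0.006,0.007,0.1],[0.006,0.007,0.3],[0.006,0.007,0.5],[0.006,0.007,0.65],[0.006,0.007,0.75],[0.006,0.007,0.8],[0.006,0.007,0.83],[0.006,0.007,0.855],[0.006,0.007,0.86],[0.006,0.007,0.86],[0.006,0.007,0.86]],"dr":[[0,0,0],[0,0,0],[0,0,0],[0,0,0],[0,0,0],[0,0,0],[0,0,0],[0,0,0],[0,0,0],[0,0,0],[0,0,0]],"claw":[0.3,0.3,0.3,0.3,0.3,0.3,0.3,0.3,0.3,0.3,0.3]}'
python3 -c "
from h import *
go(619,39.9,19.4,7)"
```

```text
t: 26.6
ee_pos: [620.4, 40.9, 20.7]
eef_rot: [2.078, 2.355, 0.001]
ft_force: [-0.4, 0.3, -1.3]
grip_width: 39.3
grasp_force: 20.0
t 26.60 slide [-0.005 -0.01   0.009] dr [0.    0.    0.001] | pos [620.4  40.9  20.7] w 39.3
```

```bash
python3 -m inch '{"slide":[[0,-0.01,0.006],[0,-0.01,0.009],[0,-0.01,0.009],[0,-0.01,0.009],[0,-0.01,0.009],[0,-0.01,0.009],[0,-0.01,0.009],[0,-0.01,-0.1],[0,-0.01,-0.3],[0,-0.01,-0.6],[0.1,-0.2,-0.9],[0.3,-0.5,-1]],"dr":[[0,0,0],[0,0,0],[0,0,0],[0,0,0],[0,0,0],[0,0,0],[0,0,0],[0,0,0],[0,0,0],[0,0,0],[0,0,0],[0,0,0]],"claw":[0.3,0.3,0.62,0.62,0.62,0.62,0.62,0.62,0.62,0.7,0.8,0.8]}' |tail -2
python3 -c "
from h import *
go(446.5,124,185,-8.4)"
```

```text
grip_width: 70.5
grasp_force: 0.0
t 27.80 slide [ 0.438 -0.656 -0.088] dr [0.003 0.    0.086] | pos [552.3  70.7 172.9] w 70.5
```

```bash
python3 -m inch '{"slide":[[0.15,-0.2,-0.07],[0.3,-0.45,-0.07],[0.38,-0.58,-0.07],[0.4,-0.62,-0.07],[0.4,-0.62,-0.07],[0.4,-0.62,-0.07]],"dr":[[0,0,0.04],[0,0,0.085],[0,0,0.085],[0,0,0.085],[0,0,0.085],[0,0,0.085]],"claw":[0.8,0.8,0.8,0.8,0.8,0.8]}' |head -3
python3 - <<'E'
from h import *
w=capture('wrist');t=capture('top');meas(w,(446.5,124),16,50)
for r in nets.spot_in(w,'tenon')[:3]: print(r['p'],r['position'])
go(446.5,124,14,-8.4); save(w,'w6.png')
E
```

```text
t: 28.4
ee_pos: [450.3, 119.5, 178.0]
eef_rot: [2.373, 2.057, 0.002]
centre [445.3 124.7] size [77.2 24.1] long axis deg 81.7 area-centre [445.6 126.5]
0.6 [448.6, 129.5, 17.6]
t 28.55 slide [ 0.027 -0.028  1.088] dr [0.    0.    0.001] | pos [450.  119.3 177.2] w 70.6
```

View pics/w6.png

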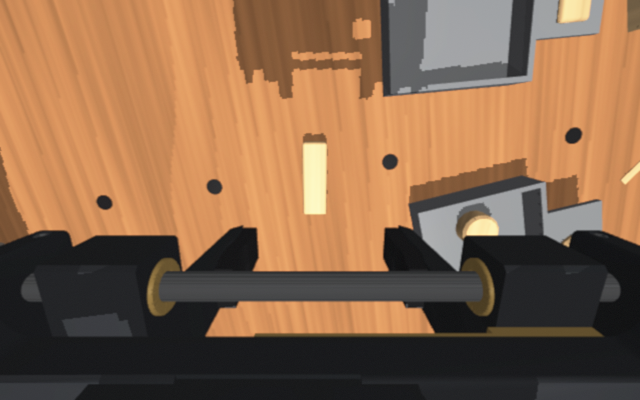

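```bash
python3 -m inch '{"slide":[[0.032,-0.03,0.2],[0.032,-0.03,0.5],[0.032,-0.03,0.72],[0.032,-0.03,0.84],[0.032,-0.03,0.86],[0.032,-0.03,0.86]],"dr":[[0,0,0],[0,0,0],[0,0,0],[0,0,0],[0,0,0],[0,0,0]],"claw":[0.7,0.7,0.7,0.7,0.7,0.7]}' |head -2
python3 -m inch '{"slide":[[0,0,0.06],[0,0,0.13],[0,0,0.19],[0,0,0.22],[0,0,0.23],[0,0,0.23],[0,0,0.23]],"dr":[[0,0,0],[0,0,0],[0,0,0],[0,0,0],[0,0,0],[0,0,0],[0,0,0]],"claw":[0.7,0.7,0.7,0.7,0.7,0.7,0.7]}'
python3 -c "
from h import *
go(446,124.7,14,-8.4)"
```

```text
t: 29.15
ee_pos: [445.4, 125.0, 47.8]
t: 29.85
ee_pos: [445.4, 125.3, 13.9]
eef_rot: [2.374, 2.057, 0.0]
ft_force: [0.8, 0.1, -0.6]
grip_width: 61.5
grasp_force: 0.0
t 29.85 slide [-0.003  0.004 -0.001] dr [ 0.    -0.     0.001] | pos [445.4 125.3  13.9] w 61.5
```

```bash
python3 -m inch '{"slide":[[0,0,0],[0,0,0],[0,0,0],[0,0,0],[0,0,0],[0,0,-0.1],[0,0,-0.3],[0.1,0.1,-0.6],[0.25,0.2,-0.9],[0.45,0.35,-0.9],[0.65,0.5,-0.9]],"dr":[[0,0,0],[0,0,0],[0,0,0],[0,0,0],[0,0,0],[0,0,0],[0,0,0],[0,0,0],[0,0,0],[0,0,0],[0,0,0]],"claw":[0.2,0.2,0.2,0.2,0.2,0.2,0.2,0.2,0.2,0.2,0.2]}' 20 |tail -2
python3 -m inch '{"slide":[[0.2,0.15,0],[0.4,0.3,0],[0.48,0.36,0],[0.51,0.37,0],[0.51,0.37,0],[0.51,0.37,0],[0.51,0.37,0]],"dr":[[0,0,-0.01],[0,0,-0.024],[0,0,-0.024],[0,0,-0.024],[0,0,-0.024],[0,0,-0.024],[0,0,-0.024]],"claw":[0.2,0.2,0.2,0.2,0.2,0.2,0.2]}'
python3 - <<'E'
from h import *
go(600,279,20,-4)
w=capture('wrist');save(w,'w7.png')
E
```

```text
grip_width: 25.8
grasp_force: 20.0
t: 31.65
ee_pos: [598.5, 278.2, 148.7]
eef_rot: [-2.295, -2.145, 0.001]
ft_force: [0.4, 0.5, -0.6]
grip_width: 26.0
grasp_force: 20.0
t 31.65 slide [0.006 0.01  0.858] dr [-0.     0.     0.001] | pos [598.5 278.2 148.7] w 26.0
```

View pics/w7.png

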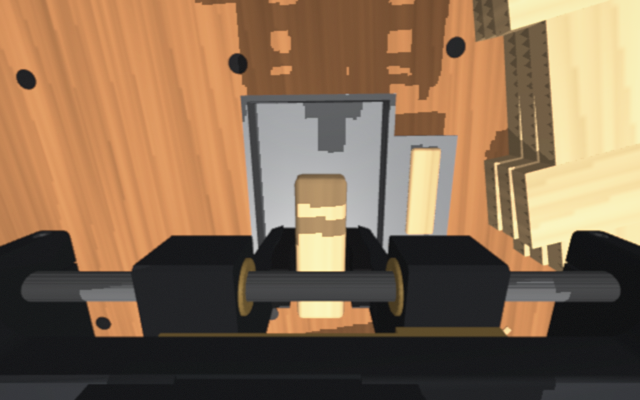

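```bash
python3 - <<'E'
from h import *
p=capture('wrist')
for u,v,z in ((242,97,35),(395,95,35),(254,240,35),(381,240,35)): print(u,v,z,pix(p,u,v,z).round(1))
go(600,279,20,-4)
E
```

```text
242 97 35 [539.4 367.3  35. ]
395 95 35 [667.  360.2  35. ]
254 240 35 [532.8 238.2  35. ]
381 240 35 [653.7 230.   35. ]
t 31.75 slide [0.005 0.008 0.859] dr [0.    0.    0.001] | pos [598.8 278.4 148.9] w 26.0
```

```bash
python3 -m inch '{"slide":[[0,0,0.1],[0,0,0.3],[0,0,0.5],[0,0,0.65],[0,0,0.75],[0,0,0.8],[0,0,0.83],[0,0,0.855],[0,0,0.86],[0,0,0.86],[0,0,0.86]],"dr":[[0,0,0],[0,0,0],[0,0,0],[0,0,0],[0,0,0],[0,0,0],[0,0,0],[0,0,0],[0,0,0],[0,0,0],[0,0,0]],"claw":[0.2,0.2,0.2,0.2,0.2,0.2,0.2,0.2,0.2,0.2,0.2]}'
```

```text
t: 32.85
ee_pos: [599.6, 279.1, 20.5]
eef_rot: [2.294, 2.145, 0.002]
ft_force: [1.0, 0.0, -0.3]
grip_width: 26.2
grasp_force: 20.0
```

Release, rise, and back off so the top camera sees all the trays.

```bash
python3 -m inch '{"slide":[[0,0,0.006],[0,0,0.008],[0,0,0.008],[0,0,0.008],[0,0,0.008],[0,0,0.008],[0,0,0.008],[0,0,-0.1],[0,0,-0.3],[0,0,-0.6],[0.1,-0.2,-0.9],[0.3,-0.5,-1]],"dr":[[0,0,0],[0,0,0],[0,0,0],[0,0,0],[0,0,0],[0,0,0],[0,0,0],[0,0,0],[0,0,0],[0,0,0],[0,0,0],[0,0,0]],"claw":[0.2,0.2,0.5,0.5,0.5,0.5,0.5,0.5,0.5,0.6,0.6,0.6]}' |tail -2
python3 -m inch '{"slide":[[0.2,-0.2,0],[0.4,-0.4,0],[0.6,-0.6,0],[0.8,-0.8,0],[0.9,-0.9,0],[0.9,-0.9,0]],"dr":[[0,0,0],[0,0,0],[0,0,0],[0,0,0],[0,0,0],[0,0,0]],"claw":[0.6,0.6,0.6,0.6,0.6,0.6]}' |head -2
python3 -m inch '{"slide":[[0.2,-0.2,0],[0.4,-0.4,0],[0.6,-0.5,0],[0.8,-0.6,0],[0.9,-0.6,0],[0.9,-0.6,0]],"dr":[[0,0,0],[0,0,0],[0,0,0],[0,0,0],[0,0,0],[0,0,0]],"claw":[0.6,0.6,0.6,0.6,0.6,0.6]}' |head -2
python3 - <<'E'
from h import *
t=capture('top');s=capture('scene')
cv2.imwrite('pics/t9.png',cv2.resize(t['img'][120:240,140:500,::-1],(792,264),interpolation=cv2.INTER_CUBIC))
cv2.imwrite('pics/s9.png',cv2.resize(s['img'][130:330,200:440,::-1],(720,600),interpolation=cv2.INTER_CUBIC))
for q in ('bowtie_a','plug_a','tenon','knife','glue_bottle'):
    for p in (t,s):
        print(q,[(round(r['p'],2),np.round(r['position'],0).tolist()) for r in nets.spot_in(p,q)[:3]])
E
```

```text
grip_width: 53.1
grasp_force: 0.0
t: 34.65
ee_pos: [407.8, 468.7, 167.5]
t: 35.25
ee_pos: [329.7, 608.2, 166.9]
bowtie_a [(0.66, [621.0, -298.0, 22.0]), (0.55, [624.0, -221.0, 24.0])]
bowtie_a [(0.92, [628.0, -303.0, 20.0]), (0.74, [631.0, -226.0, 22.0])]
plug_a [(0.55, [623.0, -36.0, 28.0]), (0.46, [616.0, 40.0, 24.0])]
plug_a [(0.65, [634.0, -47.0, 24.0])]
tenon [(0.4, [619.0, 278.0, 6.0])]
tenon [(0.51, [606.0, 274.0, 22.0])]
knife [(0.97, [604.0, 477.0, 18.0]), (0.51, [624.0, 280.0, 7.0])]
knife [(0.85, [610.0, 475.0, 17.0])]
glue_bottle [(0.65, [595.0, -440.0, 91.0])]
glue_bottle [(0.74, [618.0, -464.0, 86.0])]
```

View pics/t9.png

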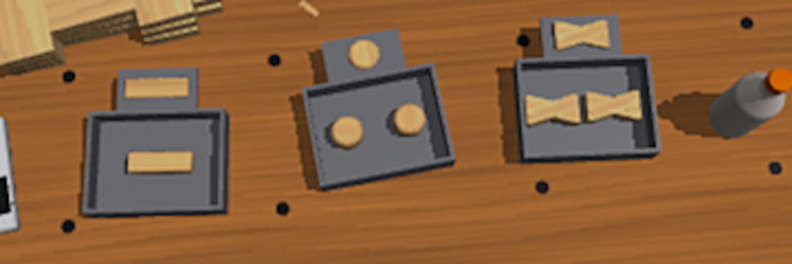

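View pics/s9.png

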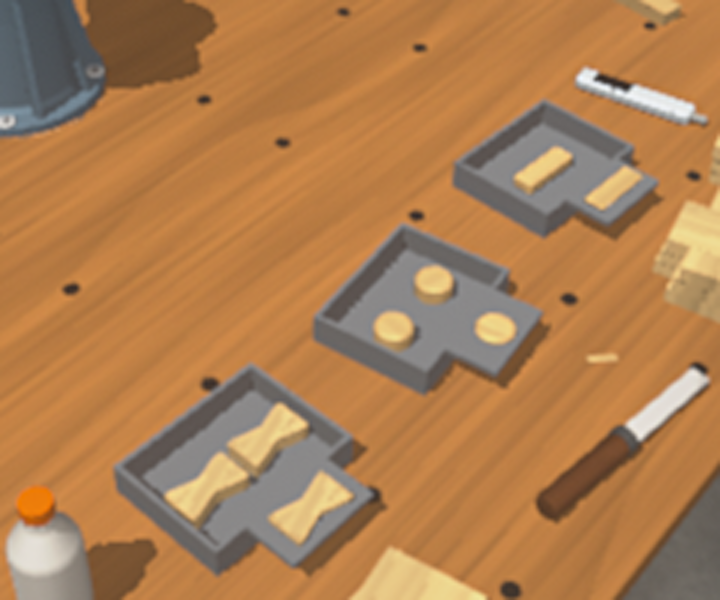

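The pictures show all five pieces lying flat and separate in the right trays: tenon at (160,162), plugs at (346,131) and (409,120), bow-ties at (552,109) and (613,106) in the top crop. The knife and bottle haven't moved.

```bash
python3 -c "
from cell import manip
print(manip.hand_in())"
```

```text
the job is handed in; nothing more can be done
None
```

The job is handed in at about 36 s of the 112 s allowed: both bow-tie keys, both round plugs and the tenon lie flat and separate in their matching trays, and the glue bottle and knife were not moved.

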